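# Clamp a cabinet hinge in the sprung hinge jig and keep it clamped

## Task

Take the long-armed silver cabinet hinge (not the stubby one), lay it cup down on the bed of the black hinge jig and slide it cup first under the clamp foot until the cup is fully home between the rails, its arm pointing straight out of the mouth, and let go of it. Then press the jig's round sprung plunger knob down 20 mm of its 30 mm travel (steel collar on its stem level with the top of the housing), so that the sprung foot clamps the hinge, and finish while still holding the knob down there: do not let it come up. Leave everything else where it lies.

Things in the scene. Friction and masses are not known exactly. Their poses are not given: they have to be found in the camera images.
- hinge_grip (a point): middle of the arm of the long-armed silver hinge, the place to grasp it, 12 mm above its underside. The hinge lies cup down: a channel-shaped arm 18 mm wide, 89 mm long, its top 24 mm above the underside, and in front of it a round cup of 35 mm diameter with two thin wings (52 mm tip to tip). 117 mm overall. Axes: x along the arm towards the cup, y across it, z up. The arm ends 38 mm behind this point.
- hinge_cup (a point): centre of the underside of the long-armed hinge's cup, 62 mm ahead of hinge_grip along x (cup 35 mm diameter, 13 mm high with its wings). Same axes.
- hinge: the long-armed hinge, 0.11 kg or so; origin on its underside, 50 mm behind the cup centre and 12 mm ahead of hinge_grip. Same axes.
- jig: hinge jig of black plastic, fixed: base plate 200 x 100 mm, 8 mm thick, from x = -120 to +80 mm; origin at table height. Axes: x from its open mouth to the plunger at the back, y left, z up. On the plate: two rails 39 mm apart, 8 mm high, from x = -10 mm (mouth flared from -27 mm), and a cross stop at x = 29.5 mm. Two-cheek housing x = 31 to 75 mm, 62 mm high. The knob on its -y side is not used.
- jig_mouth (a point): point on the bed (8 mm above the table) at x = -35 mm in the jig's frame, in front of the rails: the hinge can be set down from above with its cup centre here or a little further out, then slid 47 mm along the jig's x to its seat. From x = 4 mm on the clamp arm is in the way from above. Axes as the jig's.
- jig_seat (a point): where the centre of the cup's underside is when the hinge is home against the stop: on the bed (8 mm above the table), at x = 12 mm in the jig's frame. Axes as the jig's.
- knob_top (a point): centre of the flat top of the plunger's round black knob, 36 mm in diameter, at x = 53 mm in the jig's frame; 112 mm above the table at rest, 92 mm when pressed by 20 mm. It goes down with the plunger, as does the clamp arm, 14 mm wide, which reaches 49 mm forward from the stem over the bed, its top 72 mm above the table at rest.
- plunger (a joint): travel of the plunger in m, 0 at rest (up), grows as it is pressed straight down, 0.030 at the bottom. A spring returns it: 4 N to start, 9 N at 0.020, plus some 5 N from the clamp foot when a hinge is under it; it comes up if let go.
- foot: rubber clamp foot, 14 mm across, on its own spring under the plunger's clamp arm, 37 mm in front of the plunger; origin at its lower face, 33 mm above the table at rest, so it meets the cup of a seated hinge (top 21 mm above the table) after 12 mm of plunger travel and then yields on its spring (2 N plus 0.4 N per mm).
- short_hinge: bystander: the other silver hinge of the pair, same cup and wings but a stubby arm, 72 mm long overall; origin on its underside 50 mm behind the cup centre along its x
- bradawl: bystander: bradawl lying down, fat orange handle 80 mm long, 28 mm thick, thin steel spike, 150 mm overall, along its x
- nail_set: bystander: steel nail set, a tapered round rod 108 mm long, 12 mm thick, lying along its x
- ramekin: bystander: white ceramic ramekin of small screws, 70 mm across, 42 mm high, origin under its centre
- tea_glass: bystander: small waisted tea glass on a white saucer, saucer 104 mm across, 91 mm high, origin under its centre
- tape: bystander: grey tape measure standing on edge, 68 x 36 x 64 mm, origin under its centre
- pencil: bystander: flat carpenter's pencil, 130 x 14 x 8 mm, lying along its x
Things that resemble listed ones, but are neither listed nor needed, are in the scene too. Of the things shaped like the jig, the black one is meant. What is shaped like the hinge but blue or orange is not meant.

How it is judged:
By the outcome, as a careful person would: the job done as asked, in the order asked, and still so for the second after the job is handed in, while the arm keeps its last pose, push and grip.
It also fails if it takes over 53 s, if anything falls off the work surface, if the arm or the gripper's body presses on something with over 40 N, if the wrist force passes 120 N, or if a joint passes its speed limit or range.

## Robot

A 6-joint arm with a two-finger parallel gripper is mounted at the origin on the work surface. World frame = base frame: x ahead of the robot, y to its left, z up, the work surface at z = 0. Lengths are in m, angles in degrees, forces in N, time in s.
With the tool pointing down it reaches from about 0.3 to 0.75 m from the base axis. Payload 8.5 kg.
Tool frame: the origin (TCP) lies at the very end of the fingers, on their centre line; the grasp point (between the pads) lies 19 mm behind it (env.grip_depth is the z of the grasp point in the tool frame, in m); z points along the fingers, y is the direction in which the jaws open and shut (so a half turn about z gives the same grasp; the last joint's range is limited). The gripper opens to 85 mm and grips with 20 to 120 N. Pads are 22 mm wide; open, the fingers measure 114 mm over their backs; the gripper's body (76 mm by 85 mm) begins 54 mm behind the grasp point. The pads swing forward as they close: fully open they stand 13 mm farther back than shut.
Start: joints at [-86.648, 21.807, 74.336, -0, 83.858, -12.336], TCP at [0.149, -0.529, 0.231] pointing down, gripper open.
Joint ranges: [-178.18, 178.18], [-50.72, 133.34], [12.68, 142.11], [-81.47, 261.47], [9.98, 163.14], [-165.26, 165.26]. Speed limits (degrees/s): [136.94, 136.94, 180, 180, 180, 180].

## Interface

Orientations are given as a 3x3 rotation matrix whose columns are the frame's x, y, z axes.
In Python, from rig import env gives the robot as it stands.
- The arm moves only by the tool apply_moves, never from a script. Its argument "plan" is a list of rows, each an object of numbers: "tx", "ty", "tz": the shift along the world's x, y, z in mm; "rx", "ry", "rz": the turn, a rotation vector about the world's x, y, z in rad; "jaw": the opening, from -1 (shut) to 1 (fully open). A call has 1 to 12 rows; each row is the pose to reach, as a shift and turn from the pose measured when the call began; what a row does not reach only later rows make up. A row lasts 1/10 s, in which the tool goes at most 50 mm and 8.59 degrees, less where a joint would pass 70% of its speed; a pose out of reach is approached as far as the arm can. A call with a gripper value outside its range is refused whole. The fingers move at their own pace and stop on an object; "grip_force" is the grip in N (left out, the last holds). Time passes only in rows, so rows that repeat a pose let the fingers close. It gives the time, the measured TCP pose, the force and the opening at its end, in the units of the state.
- env.observe(): the state, without advancing time (a new reading comes with each control period).
- env.get_image(name): name is "scene" or "top" or "wrist"; returns a dict with "image" (400x640x3 uint8, red, green, blue), "intrinsics" (3x3 intrinsics, pixels), "k1" (the pictures are not rectified: a ray, as slopes to the right and down, at radius r is drawn at 1 + k1 r^2 times it, then the intrinsics apply), "world_from_camera" (4x4, takes a point from camera to world coordinates). Camera axes: x right, y up, looking along -z (the intrinsics and any distortion apply to the point x, -y, -z); pixel columns grow to the right and rows downward; lengths in m; the calibration is good to about 2 mm. A picture is of the moment at which its call begins. There is no depth.
- env.close_job(): hands the job in, once; it reports no verdict.
The state is a dict: "time_s": time; "q": joint angles; "qvel": joint speeds; "joint_efforts": joint torques, N m; "position": TCP position; "tool_rot": TCP orientation; "ft_force": force on the tool from outside, world axes, zero at the start; "wrist_torque": the same for the moment, N m; "grip_width": finger opening in m.
Only numpy, scipy, OpenCV 4.12 (cv2) and the standard library are available. Lean on these libraries where they do the work, as an engineer would, in place of code of your own. Each camera call takes 0.05 s, during which the arm holds its last target.

## Working session

There is one attempt and no reset: what is moved stays moved. The work goes in short steps, Python scripts to look and compute and a tool call to move; the robot and the scene stay as the last step left them, time stands still between calls to the robot, and variables do not carry over. Pictures are saved under pics/ and viewed, and the job is handed in when it is done.

Besides the shell and the picture viewer there is one more tool, called after "Call:" in YAML: its name, and indented under it one key for each argument. apply_moves: Moves the arm, as the interface text tells. Its arguments: {"type":"object","properties":{"plan":{"type":"array","items":{"type":"object","properties":{"tx":{"type":"number"},"ty":{"type":"number"},"tz":{"type":"number"},"rx":{"type":"number"},"ry":{"type":"number"},"rz":{"type":"number"},"jaw":{"type":"number"}}}},"grip_force":{"type":"number"}},"required":["plan"]}

```bash
mkdir -p pics; ls
python3 - <<'E'
from rig import env
import cv2
for n in ["scene","top","wrist"]:
    d=env.get_image(n); cv2.imwrite(f"pics/{n}0.png",d["image"][:,:,::-1]); print(n,d["intrinsics"].tolist(),d["k1"],d["world_from_camera"].round(4).tolist())
print(env.observe()); print(env.grip_depth)
E
```

```text
pics
scene [[424.38751430229956, 0.0, 316.139240605961], [0.0, 424.38751430229956, 195.21266048721986], [0.0, 0.0, 1.0]] -0.051218091229919535 [[-0.7617, -0.4923, 0.4213, 1.1338], [0.6479, -0.578, 0.4961, 0.6914], [-0.0007, 0.6508, 0.7592, 1.1749], [0.0, 0.0, 0.0, 1.0]]
top [[503.9227759466496, 0.0, 317.90049556314943], [0.0, 503.9227759466496, 206.74363386815332], [0.0, 0.0, 1.0]] -0.02032111707399453 [[0.0042, 0.9889, -0.1486, 0.3167], [-1.0, 0.004, -0.0017, -0.0114], [-0.001, 0.1486, 0.9889, 1.5218], [0.0, 0.0, 0.0, 1.0]]
wrist [[331.9496927160055, 0.0, 319.81325924761], [0.0, 331.9496927160055, 201.35869457423115], [0.0, 0.0, 1.0]] -0.05323827645895893 [[0.2707, 0.9138, 0.3026, 0.225], [-0.9627, 0.2577, 0.0831, -0.5075], [-0.0021, -0.3138, 0.9495, 0.3737], [0.0, 0.0, 0.0, 1.0]]
{'time_s': 0.15, 'q': array([-8.66477397e+01,  2.18319407e+01,  7.43713963e+01,  5.72272173e-05,
        8.38582275e+01, -1.23355964e+01]), 'qvel': array([-0.05925762, -0.0894027 , -0.11351456,  0.01847232, -0.06482157,
       -0.03854278]), 'joint_efforts': array([ 1.40697241e-03, -4.48627424e+01, -2.31345445e+01, -2.15545933e-04,
        3.68485009e-03,  9.23945038e-06]), 'position': array([ 0.14870468, -0.52928923,  0.23087523]), 'tool_rot': array([[ 9.62749112e-01,  2.70396272e-01, -6.18396488e-05],
       [ 2.70396181e-01, -9.62748542e-01,  1.07272045e-03],
       [ 2.30523579e-04, -1.04948187e-03, -9.99999423e-01]]), 'ft_force': array([ 0.62394245, -0.36652247, -0.44043277]), 'wrist_torque': array([-0.00068894,  0.00060462, -0.04486737]), 'grip_width': 0.08552409480512092}
-0.0187
```

View pics/scene0.png

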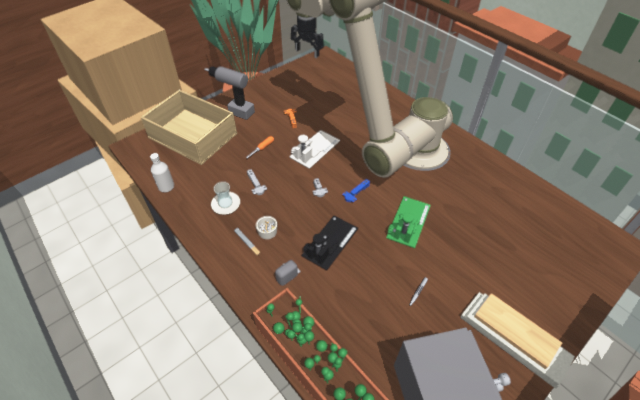

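View pics/top0.png

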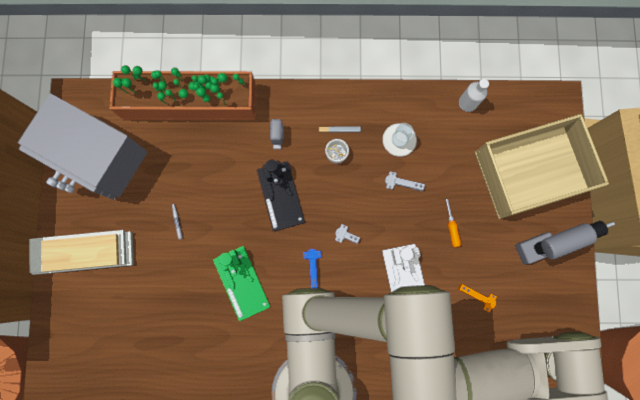

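View pics/wrist0.png

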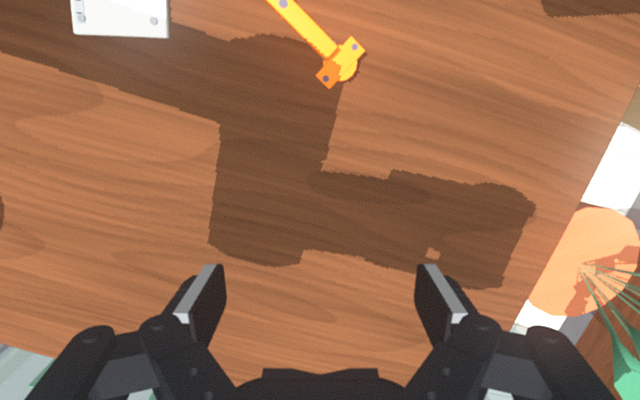

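```bash
cat > h.py <<'E'
import numpy as np, cv2
def ray(d,u,v):
    K=d["intrinsics"];k1=d["k1"]
    p=cv2.undistortPoints(np.array([[[u,v]]],float),K,np.array([k1,0,0,0,0.]))[0,0]
    T=d["world_from_camera"]; r=T[:3,:3]@np.array([p[0],-p[1],-1]); return T[:3,3],r
def onz(d,u,v,z):
    o,r=ray(d,u,v); return o+r*(z-o[2])/r[2]
def proj(d,P):
    T=d["world_from_camera"]; c=T[:3,:3].T@(np.asarray(P,float)-T[:3,3])
    K=d["intrinsics"];x,y=c[0]/-c[2],-c[1]/-c[2]; s=1+d["k1"]*(x*x+y*y)
    return np.array([K[0,0]*x*s+K[0,2],K[1,1]*y*s+K[1,2]])
def crop(d,u0,v0,u1,v1,f,name,):
    im=d["image"][v0:v1,u0:u1,::-1]; cv2.imwrite(name,cv2.resize(im,None,fx=f,fy=f,interpolation=cv2.INTER_CUBIC))
E
python3 - <<'E'
from rig import env
from h import *
d=env.get_image("top")
crop(d,370,160,440,210,10,"pics/th.png")
crop(d,245,150,315,240,6,"pics/tj.png")
for u,v in [(392,181),(424,187)]: print(onz(d,u,v,.013))
for u,v in [(270,227),(303,222)]: print(onz(d,u,v,.008))
E
```

```text
[ 0.62377231 -0.23473385  0.013     ]
[ 0.60556208 -0.33202235  0.013     ]
[0.48168537 0.13553018 0.008     ]
[0.4973053  0.03597303 0.008     ]
```

View pics/th.png

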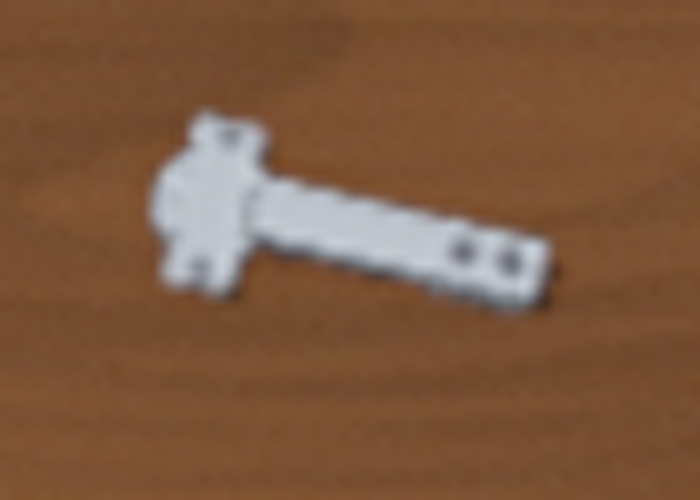

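View pics/tj.png

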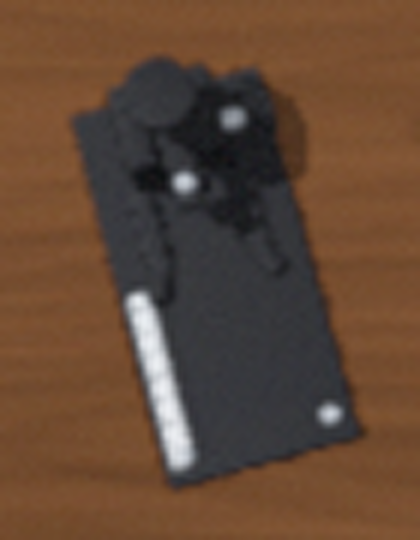

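Candidates for the hinge (top view): long silver (405,182), short silver (347,235, stubby – no), blue (313,268 – no), orange (478,297 – no). I choose the long silver one, and the crop confirms the long arm. Jigs: black (281,195) is chosen; green (241,283) and white (404,267) are not.

Run:
```python
from rig import env
from h import *
d=env.get_image("top")
im=d["image"].astype(int)
# hinge
m=((im.min(2)>120)).astype(np.uint8); s=np.zeros_like(m); s[160:210,375:435]=1; m*=s
n,l,st,c=cv2.connectedComponentsWithStats(m); i=1+np.argmax(st[1:,4]); print(st[i],c[i])
v,u=np.nonzero(l==i)
P=np.array([onz(d,a,b,.018)[:2] for a,b in zip(u,v)])
r=cv2.minAreaRect((P*1000).astype(np.float32)); print(r); 
print("ends", [onz(d,*(370+a/10,160+b/10),z) for a,b,z in[(152,203,.010),(545,270,.02)]])
C=lambda a,b:(245+a/6,150+b/6)
for a,b in[(172,488),(364,434),(78,118)]: print(onz(d,*C(a,b),.008))
print("knob",onz(d,*C(160,92),.112))
T=env.observe(); print(T["position"])
```

```text
[385 171  40  19 336] [401.04761905 181.89880952]
((626.0927124023438, -272.129150390625), (118.79759979248047, 53.05390548706055), 88.42577362060547)
ends [array([ 0.62647554, -0.21440309,  0.01      ]), array([ 0.60422846, -0.33205437,  0.02      ])]
[0.46859311 0.12422542 0.008     ]
[0.49632395 0.02790003 0.008     ]
[0.6586279  0.17569228 0.008     ]
knob [0.64797908 0.12392977 0.112     ]
[ 0.148722   -0.52937653  0.23104091]
```

Call:
apply_moves:
  plan:
    - {"tx": 462,"ty": 234,"tz": -10,"rz": 1.11,"jaw": 1}
    - {"tx": 462,"ty": 234,"tz": -10,"rz": 1.11,"jaw": 1}
    - {"tx": 462,"ty": 234,"tz": -10,"rz": 1.11,"jaw": 1}
    - {"tx": 462,"ty": 234,"tz": -10,"rz": 1.11,"jaw": 1}
    - {"tx": 462,"ty": 234,"tz": -10,"rz": 1.11,"jaw": 1}
    - {"tx": 462,"ty": 234,"tz": -10,"rz": 1.11,"jaw": 1}
    - {"tx": 462,"ty": 234,"tz": -10,"rz": 1.11,"jaw": 1}
    - {"tx": 462,"ty": 234,"tz": -10,"rz": 1.11,"jaw": 1}
    - {"tx": 462,"ty": 234,"tz": -30,"rz": 1.11,"jaw": 1}
    - {"tx": 462,"ty": 234,"tz": -50,"rz": 1.11,"jaw": 1}
    - {"tx": 462,"ty": 234,"tz": -50,"rz": 1.11,"jaw": 1}
    - {"tx": 462,"ty": 234,"tz": -50,"rz": 1.11,"jaw": 1}

```text
validation failed for argument at $.pl...
```

Call:
apply_moves:
  plan:
    - {"tx": 462.0,"ty": 234.0,"tz": -10.0,"rx": 0.0,"ry": 0.0,"rz": 1.11,"jaw": 1.0}

```text
time_s: 0.35
position: [0.1906, -0.5089, 0.2298]
tool_rot: [[0.913, 0.407, -0.001], [0.407, -0.913, -0.0], [-0.001, -0.0, -1.0]]
ft_force: [1.6, -0.3, 0.1]
grip_width: 0.0851
```

Call:
apply_moves:
  plan:
    - {"tx": 420,"ty": 214,"tz": -10,"rx": 0,"ry": 0,"rz": 0.965,"jaw": 1}
    - {"tx": 420,"ty": 214,"tz": -10,"rx": 0,"ry": 0,"rz": 0.965,"jaw": 1}
    - {"tx": 420,"ty": 214,"tz": -10,"rx": 0,"ry": 0,"rz": 0.965,"jaw": 1}
    - {"tx": 420,"ty": 214,"tz": -10,"rx": 0,"ry": 0,"rz": 0.965,"jaw": 1}
    - {"tx": 420,"ty": 214,"tz": -10,"rx": 0,"ry": 0,"rz": 0.965,"jaw": 1}
    - {"tx": 420,"ty": 214,"tz": -10,"rx": 0,"ry": 0,"rz": 0.965,"jaw": 1}
    - {"tx": 420,"ty": 214,"tz": -30,"rx": 0,"ry": 0,"rz": 0.965,"jaw": 1}
    - {"tx": 420,"ty": 214,"tz": -50,"rx": 0,"ry": 0,"rz": 0.965,"jaw": 1}
    - {"tx": 420,"ty": 214,"tz": -50,"rx": 0,"ry": 0,"rz": 0.965,"jaw": 1}
    - {"tx": 420,"ty": 214,"tz": -50,"rx": 0,"ry": 0,"rz": 0.965,"jaw": 1}
    - {"tx": 420,"ty": 214,"tz": -50,"rx": 0,"ry": 0,"rz": 0.965,"jaw": 1}
    - {"tx": 420,"ty": 214,"tz": -50,"rx": 0,"ry": 0,"rz": 0.965,"jaw": 1}

```text
time_s: 1.55
position: [0.6104, -0.2948, 0.1795]
tool_rot: [[0.184, 0.983, -0.001], [0.983, -0.184, -0.001], [-0.001, -0.001, -1.0]]
ft_force: [0.2, -0.4, 0.3]
grip_width: 0.0855
```

Run:
```python
from rig import env
from h import *
import pickle
d=env.get_image("wrist"); pickle.dump(d,open("w1.pkl","wb"))
cv2.imwrite("pics/w1.png",d["image"][:,:,::-1])
```

```text
(no output)
```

View pics/w1.png

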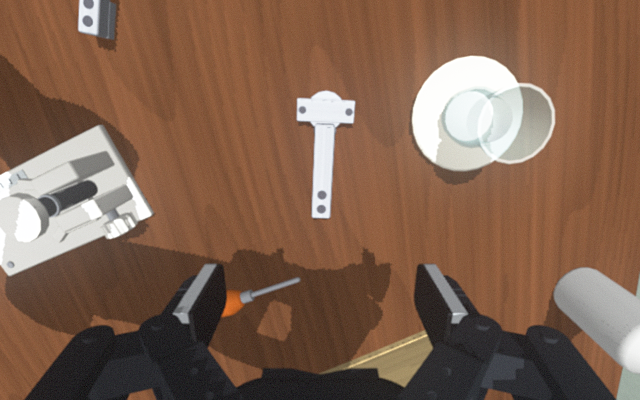

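Run:
```python
from h import *
import pickle
d=pickle.load(open("w1.pkl","rb")); im=d["image"].astype(int)
m=(im.min(2)>150).astype(np.uint8); s=np.zeros_like(m); s[80:230,285:365]=1; m*=s
n,l,st,c=cv2.connectedComponentsWithStats(m); i=1+np.argmax(st[1:,4]); print(st[i])
crop(d,270,70,380,230,5,"pics/w1c.png")
for v in (130,150,170,190,205,212):
    u=np.nonzero(l[v]==i)[0]; 
    a,b=onz(d,u[0]-.5,v,.024),onz(d,u[-1]+.5,v,.024); print(v,u[0],u[-1],((a+b)/2).round(4),np.linalg.norm(a-b).round(4))
print("tail",onz(d,321,217.5,.024),"cupfront z.013",onz(d,325,91.5,.011))
for p in [(413,118),(418,145),(469,170)]: print("saucer",onz(d,*p,.01))
for p in [(298,282),(245,297)]: print("awl",onz(d,*p,.014))
```

```text
[ 297   90   58  128 3235]
130 315 334 [ 0.6218 -0.2476  0.024 ] 0.0177
150 314 333 [ 0.6177 -0.265   0.024 ] 0.018
170 313 332 [ 0.6135 -0.2829  0.024 ] 0.0184
190 313 331 [ 0.6096 -0.3017  0.024 ] 0.0178
205 312 330 [ 0.6059 -0.3161  0.024 ] 0.0181
212 312 329 [ 0.6042 -0.323   0.024 ] 0.0172
tail [ 0.60360102 -0.32859444  0.024     ] cupfront z.013 [ 0.62831831 -0.21556972  0.011     ]
saucer [ 0.70388929 -0.25311828  0.01      ]
saucer [ 0.70599508 -0.27881243  0.01      ]
saucer [ 0.75294092 -0.31193035  0.01      ]
awl [ 0.56525727 -0.40044927  0.014     ]
awl [ 0.50441618 -0.40857673  0.014     ]
```

View pics/w1c.png

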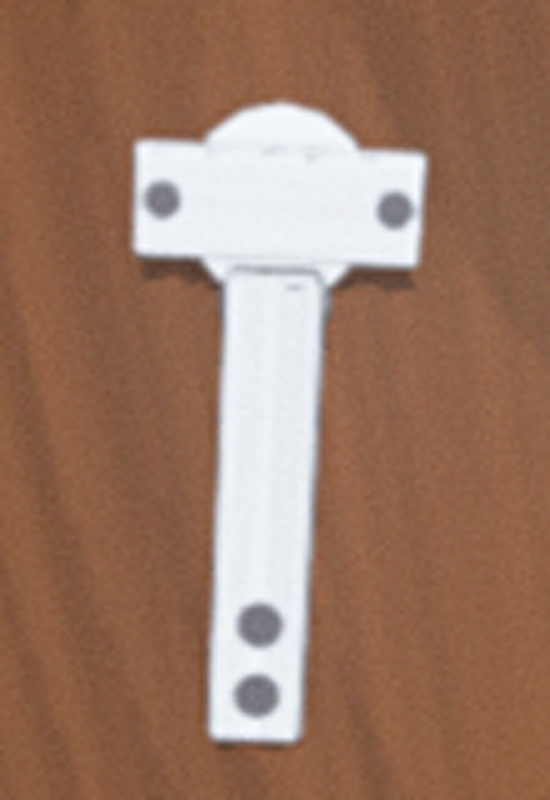

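Call:
apply_moves:
  plan:
    - {"tx": 1,"ty": 3,"tz": -50,"rx": 0,"ry": 0,"rz": -0.042,"jaw": 0.3}
    - {"tx": 1,"ty": 3,"tz": -90,"rx": 0,"ry": 0,"rz": -0.042,"jaw": 0.3}
    - {"tx": 1,"ty": 3,"tz": -120,"rx": 0,"ry": 0,"rz": -0.042,"jaw": 0.3}
    - {"tx": 1,"ty": 3,"tz": -145,"rx": 0,"ry": 0,"rz": -0.042,"jaw": 0.3}
    - {"tx": 1,"ty": 3,"tz": -160,"rx": 0,"ry": 0,"rz": -0.042,"jaw": 0.3}
    - {"tx": 1,"ty": 3,"tz": -170,"rx": 0,"ry": 0,"rz": -0.042,"jaw": 0.3}
    - {"tx": 1,"ty": 3,"tz": -175,"rx": 0,"ry": 0,"rz": -0.042,"jaw": 0.3}
    - {"tx": 1,"ty": 3,"tz": -176,"rx": 0,"ry": 0,"rz": -0.042,"jaw": 0.3}
    - {"tx": 1,"ty": 3,"tz": -176,"rx": 0,"ry": 0,"rz": -0.042,"jaw": 0.3}

```text
time_s: 2.5
position: [0.6114, -0.2927, 0.005]
tool_rot: [[0.227, 0.974, 0.001], [0.974, -0.227, -0.002], [-0.002, 0.001, -1.0]]
ft_force: [0.3, 0.5, -1.0]
grip_width: 0.0556
```

Call:
apply_moves:
  plan:
    - {"tx": 0,"ty": 0,"tz": -1,"rx": 0,"ry": 0,"rz": 0,"jaw": 0.3}
    - {"tx": 0,"ty": 0,"tz": -1.5,"rx": 0,"ry": 0,"rz": 0,"jaw": -0.2}
    - {"tx": 0,"ty": 0,"tz": -1.5,"rx": 0,"ry": 0,"rz": 0,"jaw": -1}
    - {"tx": 0,"ty": 0,"tz": -1.5,"rx": 0,"ry": 0,"rz": 0,"jaw": -1}
    - {"tx": 0,"ty": 0,"tz": -1.5,"rx": 0,"ry": 0,"rz": 0,"jaw": -1}
    - {"tx": 0,"ty": 0,"tz": -1.5,"rx": 0,"ry": 0,"rz": 0,"jaw": -1}
    - {"tx": 0,"ty": 0,"tz": -1.5,"rx": 0,"ry": 0,"rz": 0,"jaw": -1}
  grip_force: 50

```text
time_s: 3.2
position: [0.6116, -0.2928, 0.004]
tool_rot: [[0.227, 0.974, 0.002], [0.974, -0.227, -0.003], [-0.002, 0.002, -1.0]]
ft_force: [0.1, 1.2, 4.7]
grip_width: 0.017
```

Call:
apply_moves:
  plan:
    - {"tx": 0,"ty": 0,"tz": 20,"rx": 0,"ry": 0,"rz": 0,"jaw": -1}
    - {"tx": 0,"ty": 0,"tz": 60,"rx": 0,"ry": 0,"rz": 0,"jaw": -1}
    - {"tx": 0,"ty": 0,"tz": 105,"rx": 0,"ry": 0,"rz": 0,"jaw": -1}
    - {"tx": -20,"ty": 40,"tz": 126,"rx": 0,"ry": 0,"rz": -0.12,"jaw": -1}
    - {"tx": -40,"ty": 80,"tz": 126,"rx": 0,"ry": 0,"rz": -0.25,"jaw": -1}
    - {"tx": -60,"ty": 125,"tz": 126,"rx": 0,"ry": 0,"rz": -0.39,"jaw": -1}
    - {"tx": -80,"ty": 170,"tz": 126,"rx": 0,"ry": 0,"rz": -0.53,"jaw": -1}
    - {"tx": -100,"ty": 215,"tz": 126,"rx": 0,"ry": 0,"rz": -0.67,"jaw": -1}
    - {"tx": -115,"ty": 260,"tz": 126,"rx": 0,"ry": 0,"rz": -0.81,"jaw": -1}
    - {"tx": -125,"ty": 305,"tz": 126,"rx": 0,"ry": 0,"rz": -0.95,"jaw": -1}
    - {"tx": -132,"ty": 345,"tz": 126,"rx": 0,"ry": 0,"rz": -1.07,"jaw": -1}
    - {"tx": -132,"ty": 368,"tz": 126,"rx": 0,"ry": 0,"rz": -1.07,"jaw": -1}

```text
time_s: 4.4
position: [0.4779, 0.0778, 0.1298]
tool_rot: [[0.964, 0.267, -0.003], [0.267, -0.964, -0.002], [-0.004, 0.001, -1.0]]
ft_force: [-0.1, -0.1, -0.5]
grip_width: 0.017
```

Call:
apply_moves:
  plan:
    - {"tx": 0,"ty": 0,"tz": 0,"rx": 0,"ry": 0,"rz": 0,"jaw": -1}

```text
time_s: 4.5
position: [0.4772, 0.08, 0.1295]
tool_rot: [[0.963, 0.27, -0.004], [0.27, -0.963, -0.002], [-0.005, 0.001, -1.0]]
ft_force: [0.5, -0.5, -0.5]
grip_width: 0.0168
```

Run:
```python
from rig import env
from h import *
import pickle
d=env.get_image("wrist"); pickle.dump(d,open("w2.pkl","wb"))
cv2.imwrite("pics/w2.png",d["image"][:,:,::-1]); o=env.observe();print(o["position"],o["tool_rot"],o["grip_width"],o["ft_force"]); pickle.dump(o,open("o2.pkl","wb"))
```

```text
[0.47718691 0.07897621 0.12943676] [[ 9.62960813e-01  2.69602896e-01 -4.55528869e-03]
 [ 2.69595243e-01 -9.62971149e-01 -2.22951000e-03]
 [-4.98769394e-03  9.18846597e-04 -9.99987139e-01]] 0.01720873215452747 [ 0.25543117  0.20389351 -0.30687908]
```

View pics/w2.png

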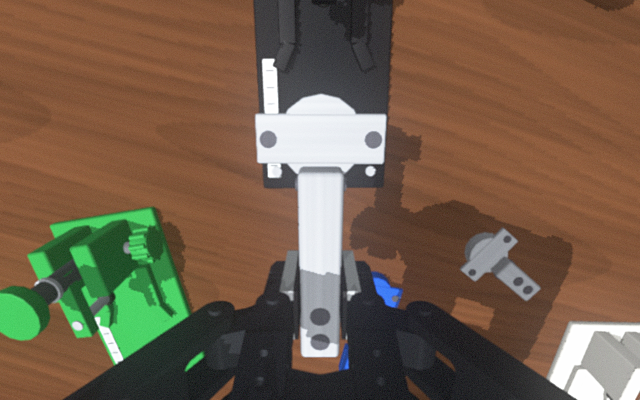

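Run:
```python
from h import *
import pickle
d=pickle.load(open("w2.pkl","rb")); o=pickle.load(open("o2.pkl","rb"))
crop(d,230,0,420,200,4,"pics/w2c.png")
im=d["image"].astype(int); g=im.sum(2)/3
p=o["position"];R=o["tool_rot"]
zt=p[2]-.004+.024
for v in (185,200,215,230,245):
    row=g[v]; u=np.nonzero(row[285:365]>140)[0]+285
    L,Rr=u[0]-.5,u[-1]+.5
    a,b=onz(d,L,v,zt),onz(d,Rr,v,zt); m=(a+b)/2
    print(v,u[0],u[-1],(R.T@(m-p)*1000).round(1),np.linalg.norm(a-b).round(4))
# plate edges: red vs brown
sat=im[:,:,0]-im[:,:,2]
for v in (20,40,90,100,175):
    k=sat[v]<20; 
    L=next(u for u in range(300,200,-1) if (~k[u-3:u]).all()); Rr=next(u for u in range(350,450) if (~k[u:u+3]).all())
    print(v,L,Rr,onz(d,L-.5,v,.008).round(4),onz(d,Rr-.5,v,.008).round(4))
```

```text
185 297 342 [ 45.6  -1.7 -20.2] 0.0176
200 298 342 [ 39.5  -1.5 -20.2] 0.0175
215 298 342 [ 33.3  -1.5 -20.2] 0.0178
230 298 341 [ 26.9  -1.7 -20.1] 0.0177
245 299 341 [ 20.2  -1.5 -20.1] 0.0176
20 255 392 [0.5886 0.1608 0.008 ] [0.6154 0.0658 0.008 ]
40 256 391 [0.5757 0.1572 0.008 ] [0.6025 0.0622 0.008 ]
90 258 389 [0.5418 0.148  0.008 ] [0.5687 0.0521 0.008 ]
100 259 388 [0.5348 0.1456 0.008 ] [0.5616 0.0505 0.008 ]
175 263 384 [0.4779 0.1296 0.008 ] [0.5047 0.0342 0.008 ]
```

View pics/w2c.png

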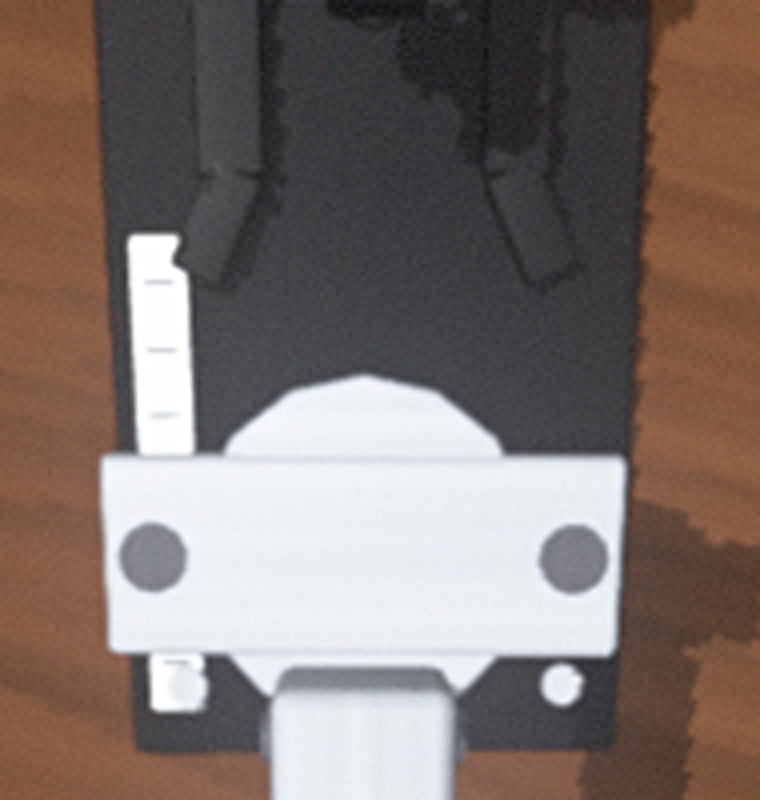

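Run:
```python
from h import *
import pickle
d=pickle.load(open("w2.pkl","rb"))
t=np.radians(15.8); X=np.array([np.cos(t),np.sin(t)]);Y=np.array([-X[1],X[0]])
C=lambda a,b:(230+a/4,b/4)
def rel(P): q=P[:2]-np.array([.598,.108]); return (1000*np.array([q@X,q@Y])).round(1)
for n,p,z in [("plate FL",(135,750),.008),("plate FR",(610,750),.008),("flare L",(195,277),.016),("flareL in",(222,287),.016),("flareR in",(535,288),.016),("flareR",(577,265),.016),("railL in",(260,175),.016),("railR in",(487,175),.016)]: print(n,rel(onz(d,*C(*p),z)))
print("hinge wing px", )
for p in [(102,457),(627,457),(617,655),(107,655),(365,375)]: P=onz(d,*C(*p),.1294-.004+.012); print(rel(P))
```

```text
plate FL [-120.4   53. ]
plate FR [-120.5  -45.4]
flare L [-28.9  36.1]
flareL in [-30.7  31.3]
flareR in [-30.9 -25.5]
flareR [-26.9 -32.9]
railL in [-11.9  24. ]
railR in [-11.9 -16.3]
hinge wing px
[-52.7  31.9]
[-52.8 -20. ]
[-72.7 -20.2]
[-72.7  32.5]
[-45.1   5.9]
```

Call:
apply_moves:
  plan:
    - {"tx": 10,"ty": 2,"tz": -30,"rx": 0,"ry": 0,"rz": 0.003,"jaw": -1}
    - {"tx": 20,"ty": 2.5,"tz": -70,"rx": 0,"ry": -0.004,"rz": 0.003,"jaw": -1}
    - {"tx": 20,"ty": 2.5,"tz": -95,"rx": 0,"ry": -0.004,"rz": 0.003,"jaw": -1}
    - {"tx": 20,"ty": 2.5,"tz": -108,"rx": 0,"ry": -0.004,"rz": 0.003,"jaw": -1}
    - {"tx": 20,"ty": 2.5,"tz": -112,"rx": 0,"ry": -0.004,"rz": 0.003,"jaw": -1}
    - {"tx": 20,"ty": 2.5,"tz": -112,"rx": 0,"ry": -0.004,"rz": 0.003,"jaw": -1}

```text
time_s: 5.15
position: [0.4972, 0.0806, 0.0172]
tool_rot: [[0.962, 0.272, -0.001], [0.272, -0.962, -0.002], [-0.002, 0.002, -1.0]]
ft_force: [-0.6, 1.0, -0.8]
grip_width: 0.0171
```

Run:
```python
from rig import env
from h import *
import pickle
d=env.get_image("wrist"); o=env.observe(); pickle.dump((d,o),open("w3.pkl","wb"))
print(o["position"],o["tool_rot"],o["ft_force"]); crop(d,200,0,440,200,3.3,"pics/w3.png")
```

```text
[0.49753495 0.08079146 0.01780753] [[ 9.62342033e-01  2.71841490e-01 -1.23564241e-04]
 [ 2.71840410e-01 -9.62339310e-01 -2.41739661e-03]
 [-7.76059424e-04  2.29277262e-03 -9.99997070e-01]] [ 0.54445149 -1.25797027 -1.20642131]
```

View pics/w3.png

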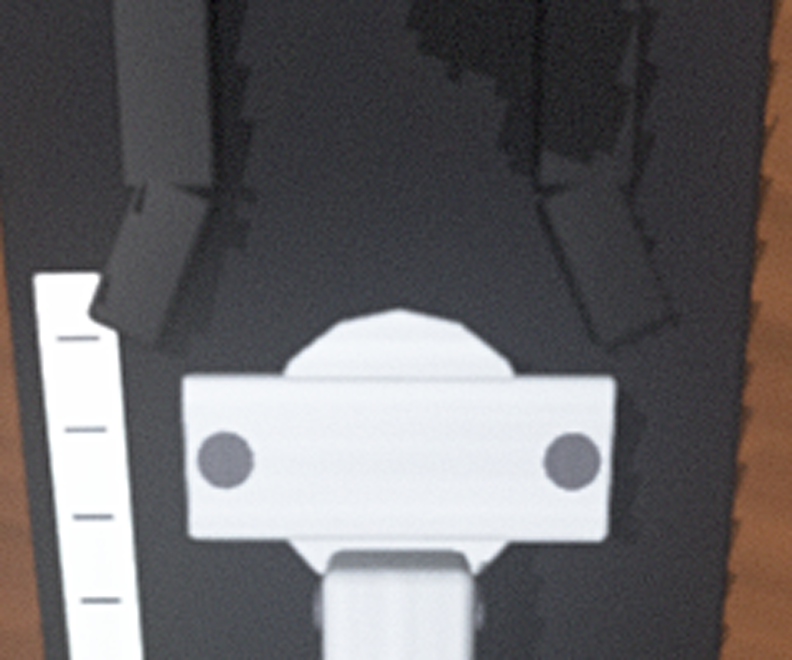

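```bash
cat >> h.py <<'E'
t=np.radians(15.8); JX=np.array([np.cos(t),np.sin(t)]);JY=np.array([-JX[1],JX[0]])
def rel(P): q=P[:2]-np.array([.598,.108]); return (1000*np.array([q@JX,q@JY])).round(1)
E
python3 - <<'E'
from h import *
import pickle
d,o=pickle.load(open("w3.pkl","rb"))
C=lambda a,b:(200+a/3.3,b/3.3)
b=o["position"][2]-.004
for n,p,z in [("railL in",(210,192),.016),("railR in",(540,195),.016),("railL far",(211,10),.016),("flareLin",(152,345),.016),("flareRin",(608,348),.016),("plateL",(2,225),.008),("plateL",(45,650),.008),("plateR",(769,100),.008),("plateR",(720,650),.008),
 ("wing",(182,377),b+.013),("wing",(615,377),b+.013),("wing",(608,540),b+.013),("wing",(190,540),b+.013),("holeL",(226,460),b+.013),("holeR",(572,461),b+.013),("front",(400,309),b+.011)]:
    print(n,rel(onz(d,*C(*p),z)))
print("tcp",rel(o["position"]))
E
```

```text
railL in [-11.7  24.3]
railR in [-12.1 -16. ]
railL far [ 8.5 23.3]
flareLin [-29.9  32.6]
flareRin [-30.3 -25.4]
plateL [-14.7  53.1]
plateL [-73.1  52.9]
plateR [  0.3 -45.9]
plateR [-73.2 -45.8]
wing [-33.2  26.9]
wing [-33.2 -24.3]
wing [-52.9 -24.6]
wing [-52.8  27.1]
holeL [-43.   22.2]
holeR [-43.1 -19.7]
front [-25.6   1.1]
tcp [-104.1    1.2]
```

Call:
apply_moves:
  plan:
    - {"tx": -0.7,"ty": 2.4,"tz": -2,"rx": 0,"ry": 0,"rz": 0,"jaw": -1}
    - {"tx": -0.7,"ty": 2.4,"tz": -4,"rx": 0,"ry": 0,"rz": 0,"jaw": -1}
    - {"tx": -0.7,"ty": 2.4,"tz": -4.5,"rx": 0,"ry": 0,"rz": 0,"jaw": -1}
    - {"tx": -0.7,"ty": 2.4,"tz": -4.5,"rx": 0,"ry": 0,"rz": 0,"jaw": -1}

```text
time_s: 5.6
position: [0.4969, 0.0832, 0.0135]
tool_rot: [[0.962, 0.272, 0.0], [0.272, -0.962, -0.002], [-0.0, 0.002, -1.0]]
ft_force: [-0.0, 0.4, -0.2]
grip_width: 0.0169
```

Call:
apply_moves:
  plan:
    - {"tx": 0,"ty": 0,"tz": -0.7,"rx": 0,"ry": 0,"rz": 0,"jaw": -1}
    - {"tx": 0,"ty": 0,"tz": -1.4,"rx": 0,"ry": 0,"rz": 0,"jaw": -1}
    - {"tx": 0,"ty": 0,"tz": -1.4,"rx": 0,"ry": 0,"rz": 0,"jaw": -1}

```text
time_s: 5.9
position: [0.4969, 0.0833, 0.012]
tool_rot: [[0.962, 0.272, 0.0], [0.272, -0.962, -0.002], [-0.001, 0.002, -1.0]]
ft_force: [-0.3, 0.8, -0.8]
grip_width: 0.0166
```

Call:
apply_moves:
  plan:
    - {"tx": 0,"ty": 0,"tz": -0.7,"rx": 0,"ry": 0,"rz": 0,"jaw": -1}
    - {"tx": 4.8,"ty": 1.4,"tz": -0.7,"rx": 0,"ry": 0,"rz": 0,"jaw": -1}
    - {"tx": 9.6,"ty": 2.7,"tz": -0.7,"rx": 0,"ry": 0,"rz": 0,"jaw": -1}
    - {"tx": 14.4,"ty": 4.1,"tz": -0.7,"rx": 0,"ry": 0,"rz": 0,"jaw": -1}
    - {"tx": 19.2,"ty": 5.4,"tz": -0.7,"rx": 0,"ry": 0,"rz": 0,"jaw": -1}
    - {"tx": 19.2,"ty": 5.4,"tz": -0.7,"rx": 0,"ry": 0,"rz": 0,"jaw": -1}

```text
time_s: 6.5
position: [0.5161, 0.0887, 0.0119]
tool_rot: [[0.962, 0.272, -0.0], [0.272, -0.962, -0.003], [-0.001, 0.002, -1.0]]
ft_force: [-2.8, -0.3, 8.1]
grip_width: 0.0169
```

Run:
```python
from rig import env
from h import *
import pickle
d=env.get_image("wrist"); o=env.observe(); pickle.dump((d,o),open("w4.pkl","wb"))
print(o["position"],o["ft_force"]); crop(d,200,0,440,200,3.3,"pics/w4.png")
```

```text
[0.51607883 0.08869392 0.01189532] [-2.32405397e+00 -2.92932486e-03  6.46998901e+00]
```

View pics/w4.png

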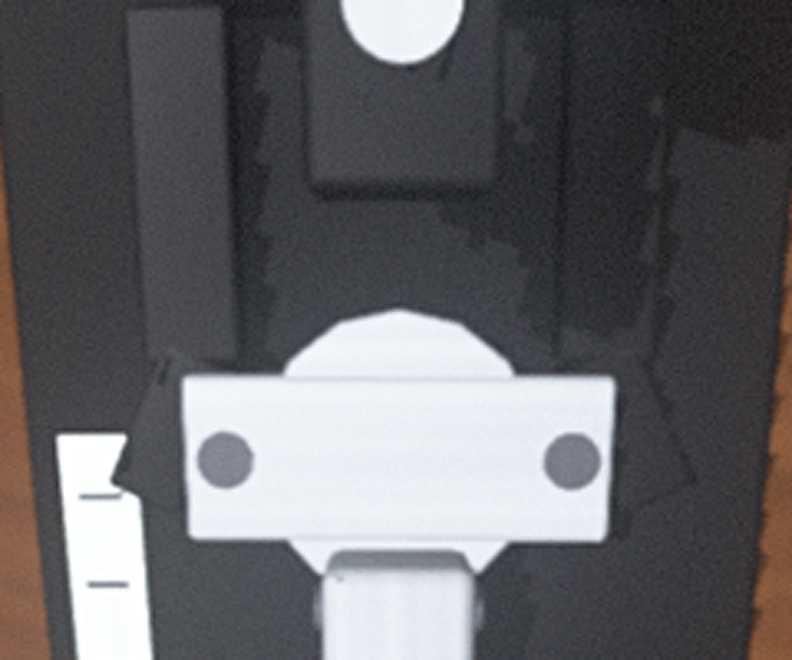

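Call:
apply_moves:
  plan:
    - {"tx": 4.8,"ty": 1.4,"tz": 0,"rx": 0,"ry": 0,"rz": 0,"jaw": -1}
    - {"tx": 9.6,"ty": 2.7,"tz": 0,"rx": 0,"ry": 0,"rz": 0,"jaw": -1}
    - {"tx": 14.4,"ty": 4.1,"tz": 0,"rx": 0,"ry": 0,"rz": 0,"jaw": -1}
    - {"tx": 19.2,"ty": 5.4,"tz": 0,"rx": 0,"ry": 0,"rz": 0,"jaw": -1}
    - {"tx": 24,"ty": 6.8,"tz": 0,"rx": 0,"ry": 0,"rz": 0,"jaw": -1}
    - {"tx": 28,"ty": 7.9,"tz": 0,"rx": 0,"ry": 0,"rz": 0,"jaw": -1}
    - {"tx": 29.8,"ty": 8.4,"tz": 0,"rx": 0,"ry": 0,"rz": 0,"jaw": -1}
    - {"tx": 29.8,"ty": 8.4,"tz": 0,"rx": 0,"ry": 0,"rz": 0,"jaw": -1}

```text
time_s: 7.35
position: [0.5463, 0.0972, 0.012]
tool_rot: [[0.962, 0.272, 0.001], [0.272, -0.962, -0.002], [0.0, 0.003, -1.0]]
ft_force: [-0.2, -0.3, 1.7]
grip_width: 0.0169
```

Call:
apply_moves:
  plan:
    - {"tx": 1,"ty": 0.3,"tz": 0,"rx": 0,"ry": 0,"rz": 0,"jaw": -1}
    - {"tx": 1.9,"ty": 0.5,"tz": 0,"rx": 0,"ry": 0,"rz": 0,"jaw": -1}
    - {"tx": 1.9,"ty": 0.5,"tz": 0,"rx": 0,"ry": 0,"rz": 0,"jaw": -1}

```text
time_s: 7.65
position: [0.5482, 0.0978, 0.0119]
tool_rot: [[0.962, 0.272, 0.001], [0.272, -0.962, -0.002], [0.0, 0.003, -1.0]]
ft_force: [-1.7, -0.9, 3.1]
grip_width: 0.0166
```

Call:
apply_moves:
  plan:
    - {"tx": 1,"ty": 0.3,"tz": 0,"rx": 0,"ry": 0,"rz": 0,"jaw": -1}
    - {"tx": 1,"ty": 0.3,"tz": 0,"rx": 0,"ry": 0,"rz": 0,"jaw": -1}

```text
time_s: 7.85
position: [0.5487, 0.0979, 0.0119]
tool_rot: [[0.962, 0.272, -0.0], [0.272, -0.962, -0.003], [-0.001, 0.002, -1.0]]
ft_force: [-4.7, -1.1, 6.0]
grip_width: 0.0167
```

Call:
apply_moves:
  plan:
    - {"tx": 1.5,"ty": 0.4,"tz": 0,"rx": 0,"ry": 0,"rz": 0,"jaw": -1}
    - {"tx": 1.5,"ty": 0.4,"tz": 0,"rx": 0,"ry": 0,"rz": 0,"jaw": -1}
    - {"tx": 1.5,"ty": 0.4,"tz": 0,"rx": 0,"ry": 0,"rz": 0,"jaw": -1}

```text
time_s: 8.15
position: [0.5487, 0.0979, 0.0119]
tool_rot: [[0.962, 0.272, -0.004], [0.272, -0.962, -0.003], [-0.005, 0.002, -1.0]]
ft_force: [-8.9, -3.7, 7.7]
grip_width: 0.0169
```

Run:
```python
from rig import env
from h import *
import pickle
d=env.get_image("wrist"); o=env.observe(); pickle.dump((d,o),open("w5.pkl","wb"))
print(o["position"],o["ft_force"],rel(o["position"])); crop(d,200,0,440,200,3.3,"pics/w5.png")
```

```text
[0.54869922 0.09793279 0.01191003] [-8.72265419 -3.62628049  8.82758923] [-50.2   3.7]
```

View pics/w5.png

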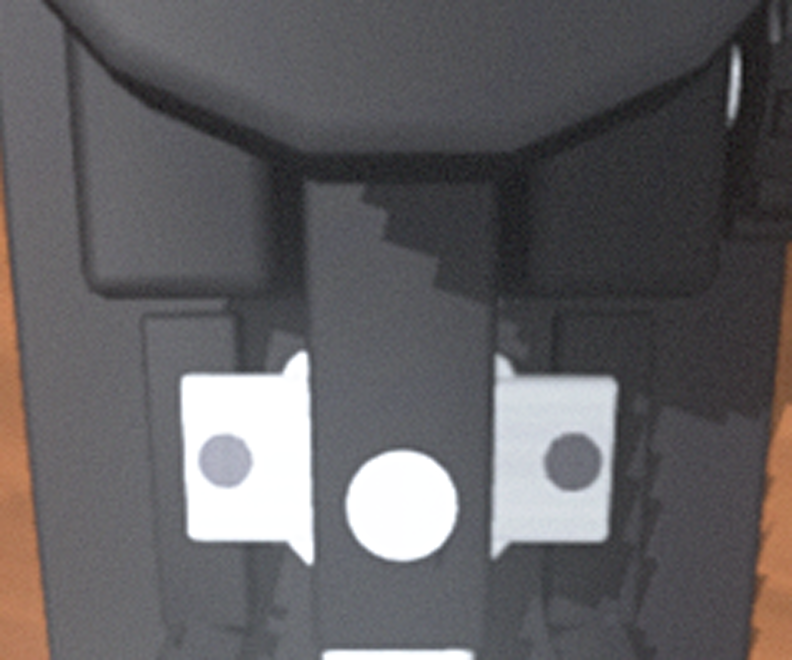

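Call:
apply_moves:
  plan:
    - {"tx": 0.3,"ty": 0.1,"tz": 0,"rx": 0,"ry": 0.004,"rz": 0,"jaw": -1}
    - {"tx": 0.3,"ty": 0.1,"tz": 0,"rx": 0,"ry": 0.004,"rz": 0,"jaw": -1}
    - {"tx": 0.3,"ty": 0.1,"tz": 0,"rx": 0,"ry": 0.004,"rz": 0,"jaw": -0.2}
    - {"tx": 0.3,"ty": 0.1,"tz": 0,"rx": 0,"ry": 0.004,"rz": 0,"jaw": 0}
    - {"tx": 0.3,"ty": 0.1,"tz": 0,"rx": 0,"ry": 0.004,"rz": 0,"jaw": 0.1}
    - {"tx": 0.3,"ty": 0.1,"tz": 2,"rx": 0,"ry": 0.004,"rz": 0,"jaw": 0.2}
    - {"tx": 0.3,"ty": 0.1,"tz": 10,"rx": 0,"ry": 0.004,"rz": 0,"jaw": 0.2}
    - {"tx": 0.3,"ty": 0.1,"tz": 25,"rx": 0,"ry": 0.004,"rz": 0,"jaw": 0.2}
    - {"tx": 0.3,"ty": 0.1,"tz": 55,"rx": 0,"ry": 0.004,"rz": 0,"jaw": 0.2}
    - {"tx": 0.3,"ty": 0.1,"tz": 100,"rx": 0,"ry": 0.004,"rz": 0,"jaw": 0.2}
    - {"tx": 0.3,"ty": 0.1,"tz": 140,"rx": 0,"ry": 0.004,"rz": 0,"jaw": -0.5}
    - {"tx": 0.3,"ty": 0.1,"tz": 140,"rx": 0,"ry": 0.004,"rz": 0,"jaw": -1}

```text
time_s: 9.4
position: [0.5513, 0.0981, 0.1579]
tool_rot: [[0.962, 0.273, 0.003], [0.273, -0.962, -0.004], [0.002, 0.004, -1.0]]
ft_force: [0.1, -0.4, 0.1]
grip_width: 0.0229
```

Run:
```python
from rig import env
from h import *
import pickle
d=env.get_image("wrist"); o=env.observe(); pickle.dump((d,o),open("w6.pkl","wb"))
print(o["position"],o["ft_force"],rel(o["position"]),o["time_s"]); cv2.imwrite("pics/w6.png",d["image"][:,:,::-1])
d=env.get_image("top");crop(d,245,150,315,240,6,"pics/t6.png"); pickle.dump(d,open("t6.pkl","wb"))
d=env.get_image("scene"); crop(d,290,200,370,280,7,"pics/s6.png")
```

```text
[0.55000093 0.09809933 0.15485563] [-0.67685616  0.22032274 -0.28000696] [-48.9   3.5] 9.45
```

View pics/w6.png

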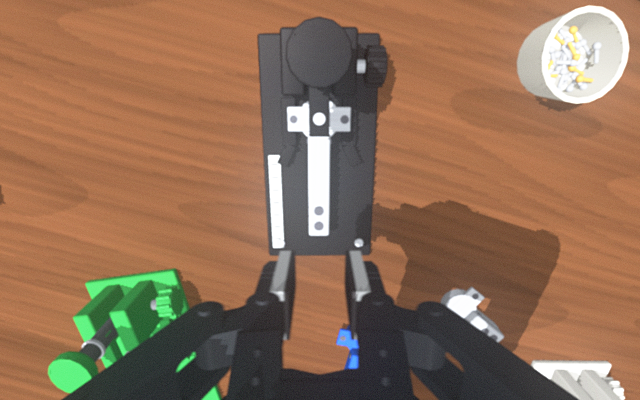

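View pics/t6.png

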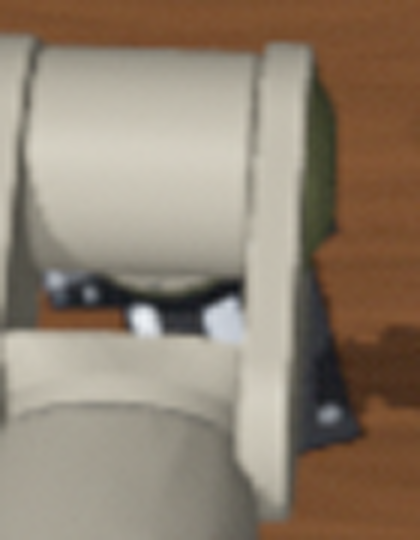

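View pics/s6.png

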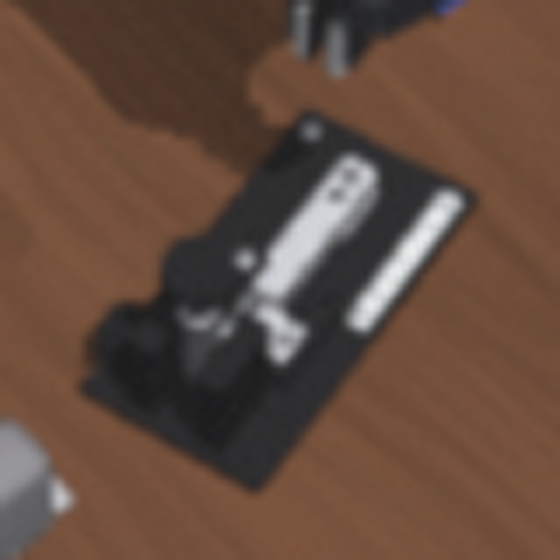

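Run:
```python
from h import *
import pickle
d,o=pickle.load(open("w6.pkl","rb")); crop(d,240,10,400,260,3.2,"pics/w6c.png")
g=d["image"].astype(int).sum(2)/3
for v in (150,170,190,205,228):
    u=np.nonzero(g[v,300:340]>130)[0]+300
    print(v,u[0],u[-1],rel((onz(d,u[0]-.5,v,.032)+onz(d,u[-1]+.5,v,.032))/2))
print("tail",rel(onz(d,319,236,.032)),"holes",rel(onz(d,294,119,.021)),rel(onz(d,345,119,.021)))
# knob
m=((g<75)).astype(np.uint8)
print("knob",rel(onz(d,319,53,.112)), onz(d,319,53,.112), "edges",onz(d,286,53,.112),onz(d,352,53,.112))
print("plate",rel(onz(d,270,254,.008)),rel(onz(d,372,253,.008)))
```

```text
150 307 329 [-13.    4.8]
170 307 329 [-29.6   4.9]
190 307 329 [-46.9   4.9]
205 308 329 [-60.2   4.5]
228 308 328 [-81.5   4.9]
tail [-89.2   4. ] holes [10.8 24.6] [ 10.9 -17.4]
knob [51.7  4.1] [0.64664754 0.12606066 0.112     ] edges [0.64192697 0.14282348 0.112     ] [0.6514478  0.10930968 0.112     ]
plate [-119.2   52.1] [-118.3  -48.1]
```

View pics/w6c.png

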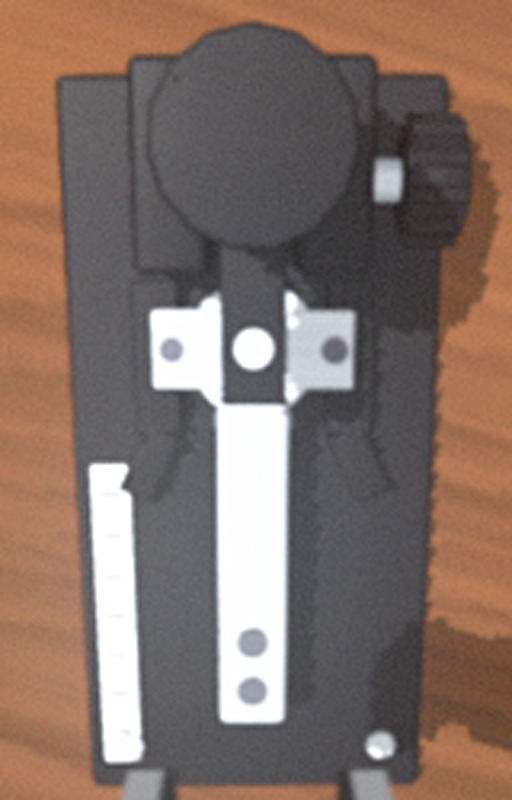

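Call:
apply_moves:
  plan:
    - {"tx": 30,"ty": 8,"tz": 0,"rx": 0,"ry": 0,"rz": 0,"jaw": -1}
    - {"tx": 70,"ty": 20,"tz": 0,"rx": 0,"ry": 0,"rz": 0,"jaw": -1}
    - {"tx": 97.5,"ty": 27.7,"tz": 0,"rx": 0,"ry": 0,"rz": 0,"jaw": -1}
    - {"tx": 97.5,"ty": 27.7,"tz": -15,"rx": 0,"ry": 0,"rz": 0,"jaw": -1}
    - {"tx": 97.5,"ty": 27.7,"tz": -30,"rx": 0,"ry": 0,"rz": 0,"jaw": -1}
    - {"tx": 97.5,"ty": 27.7,"tz": -35,"rx": 0,"ry": 0,"rz": 0,"jaw": -1}
    - {"tx": 97.5,"ty": 27.7,"tz": -35,"rx": 0,"ry": 0,"rz": 0,"jaw": -1}

```text
time_s: 10.25
position: [0.6453, 0.1257, 0.1148]
tool_rot: [[0.962, 0.272, -0.012], [0.272, -0.962, -0.003], [-0.013, -0.0, -1.0]]
ft_force: [-0.1, -1.1, 0.7]
grip_width: 0.0001
```

Run:
```python
from rig import env
from h import *
d=env.get_image("wrist"); o=env.observe()
print(o["position"],o["ft_force"],rel(o["position"]),o["grip_width"]); cv2.imwrite("pics/w7.png",d["image"][:,:,::-1])
d=env.get_image("scene"); crop(d,280,180,380,280,6,"pics/s7.png")
```

```text
[0.64577033 0.1257131  0.11595314] [-1.21757365  0.05868422 -0.42927958] [50.8  4. ] 0.00017540457719345462
```

View pics/w7.png

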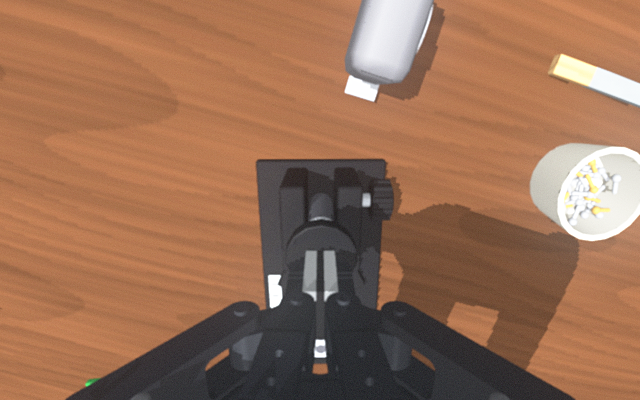

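View pics/s7.png

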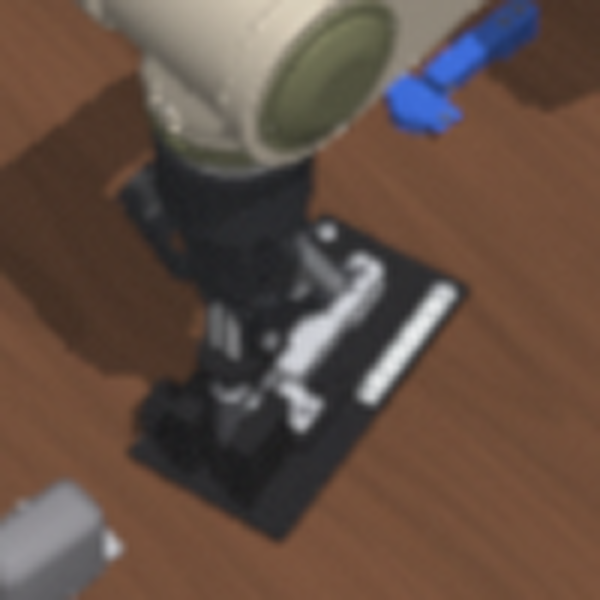

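Call:
apply_moves:
  plan:
    - {"tx": 1.5,"ty": 0.2,"tz": -1.5,"rx": 0,"ry": -0.01,"rz": 0,"jaw": -1}
    - {"tx": 1.5,"ty": 0.2,"tz": -2.5,"rx": 0,"ry": -0.01,"rz": 0,"jaw": -1}
    - {"tx": 1.5,"ty": 0.2,"tz": -2.5,"rx": 0,"ry": -0.01,"rz": 0,"jaw": -1}

```text
time_s: 10.65
position: [0.6475, 0.1259, 0.1145]
tool_rot: [[0.962, 0.272, 0.002], [0.272, -0.962, -0.003], [0.001, 0.004, -1.0]]
ft_force: [0.1, 0.4, 0.8]
grip_width: 0.0001
```

Call:
apply_moves:
  plan:
    - {"tx": 0,"ty": 0,"tz": -1,"rx": 0,"ry": 0,"rz": 0,"jaw": -1}
    - {"tx": 0,"ty": 0,"tz": -1,"rx": 0,"ry": 0,"rz": 0,"jaw": -1}

```text
time_s: 10.85
position: [0.6475, 0.1259, 0.1134]
tool_rot: [[0.962, 0.272, 0.002], [0.272, -0.962, -0.003], [0.001, 0.004, -1.0]]
ft_force: [0.2, 0.3, 0.1]
grip_width: 0.0001
```

Call:
apply_moves:
  plan:
    - {"tx": 0,"ty": 0,"tz": -1,"rx": 0,"ry": 0,"rz": 0,"jaw": -1}
    - {"tx": 0,"ty": 0,"tz": -1,"rx": 0,"ry": 0,"rz": 0,"jaw": -1}

```text
time_s: 11.05
position: [0.6474, 0.1259, 0.1123]
tool_rot: [[0.962, 0.272, 0.001], [0.272, -0.962, -0.003], [0.001, 0.004, -1.0]]
ft_force: [-1.8, -1.3, -0.3]
grip_width: -0.0
```

Call:
apply_moves:
  plan:
    - {"tx": 0,"ty": 0,"tz": -1,"rx": 0,"ry": 0,"rz": 0,"jaw": -1}
    - {"tx": 0,"ty": 0,"tz": -1,"rx": 0,"ry": 0,"rz": 0,"jaw": -1}

```text
time_s: 11.25
position: [0.6475, 0.1259, 0.1116]
tool_rot: [[0.962, 0.272, 0.002], [0.272, -0.962, -0.003], [0.001, 0.004, -1.0]]
ft_force: [-0.0, -0.1, 2.5]
grip_width: -0.0005
```

Call:
apply_moves:
  plan:
    - {"tx": 0,"ty": 0,"tz": -3,"rx": 0,"ry": 0,"rz": 0,"jaw": -1}
    - {"tx": 0,"ty": 0,"tz": -6,"rx": 0,"ry": 0,"rz": 0,"jaw": -1}
    - {"tx": 0,"ty": 0,"tz": -9,"rx": 0,"ry": 0,"rz": 0,"jaw": -1}
    - {"tx": 0,"ty": 0,"tz": -12,"rx": 0,"ry": 0,"rz": 0,"jaw": -1}
    - {"tx": 0,"ty": 0,"tz": -15,"rx": 0,"ry": 0,"rz": 0,"jaw": -1}
    - {"tx": 0,"ty": 0,"tz": -17.5,"rx": 0,"ry": 0,"rz": 0,"jaw": -1}
    - {"tx": 0,"ty": 0,"tz": -19,"rx": 0,"ry": 0,"rz": 0,"jaw": -1}
    - {"tx": 0,"ty": 0,"tz": -19.6,"rx": 0,"ry": 0,"rz": 0,"jaw": -1}
    - {"tx": 0,"ty": 0,"tz": -19.6,"rx": 0,"ry": 0,"rz": 0,"jaw": -1}
    - {"tx": 0,"ty": 0,"tz": -19.6,"rx": 0,"ry": 0,"rz": 0,"jaw": -1}
    - {"tx": 0,"ty": 0,"tz": -19.6,"rx": 0,"ry": 0,"rz": 0,"jaw": -1}

```text
time_s: 12.35
position: [0.6477, 0.1259, 0.0933]
tool_rot: [[0.962, 0.273, 0.003], [0.273, -0.962, -0.003], [0.002, 0.004, -1.0]]
ft_force: [-4.0, -0.6, 12.9]
grip_width: -0.0003
```

Run:
```python
from rig import env
from h import *
d=env.get_image("wrist"); o=env.observe()
print(o["position"],o["ft_force"],rel(o["position"]),o["grip_width"]); crop(d,220,130,420,370,2.4,"pics/w8.png")
d=env.get_image("scene"); crop(d,280,180,380,280,6,"pics/s8.png")
d=env.get_image("top"); crop(d,235,140,325,240,6,"pics/t8.png")
```

```text
[0.64769022 0.12593456 0.09325738] [-4.15090969 -0.37926842 12.23164918] [52.7  3.7] 0.0003393001412538893
```

View pics/w8.png

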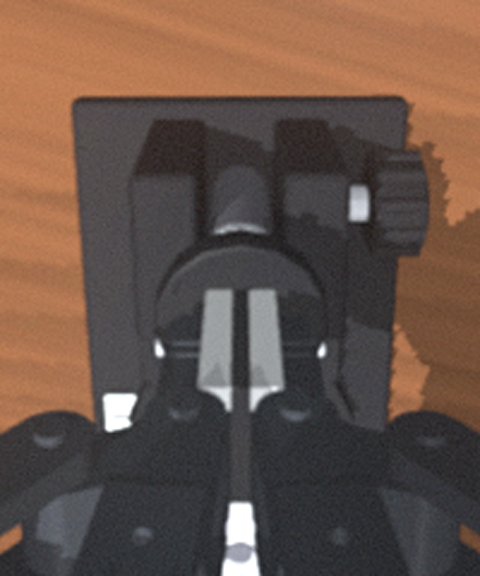

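View pics/s8.png

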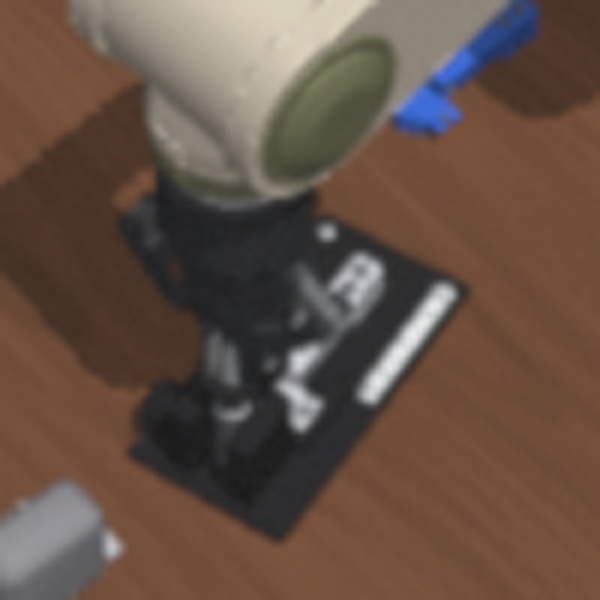

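Call:
apply_moves:
  plan:
    - {"tx": 0,"ty": 0,"tz": -1.5,"rx": 0,"ry": 0,"rz": 0,"jaw": -1}
    - {"tx": 0,"ty": 0,"tz": -2.5,"rx": 0,"ry": 0,"rz": 0,"jaw": -1}
    - {"tx": 0,"ty": 0,"tz": -2.5,"rx": 0,"ry": 0,"rz": 0,"jaw": -1}
    - {"tx": 0,"ty": 0,"tz": -2.5,"rx": 0,"ry": 0,"rz": 0,"jaw": -1}
    - {"tx": 0,"ty": 0,"tz": -2.5,"rx": 0,"ry": 0,"rz": 0,"jaw": -1}

```text
time_s: 13.0
position: [0.6477, 0.1259, 0.0921]
tool_rot: [[0.962, 0.273, 0.004], [0.273, -0.962, -0.004], [0.003, 0.005, -1.0]]
ft_force: [-4.7, -0.2, 13.8]
grip_width: -0.0001
```

Run:
```python
from rig import env
from h import *
for i in range(4): d=env.get_image("wrist")
o=env.observe(); print(o["position"],o["ft_force"],o["time_s"],np.abs(o["qvel"]).max()); crop(d,220,130,420,370,2.4,"pics/w9.png")
d=env.get_image("scene"); crop(d,280,180,380,280,6,"pics/s9.png")
```

```text
[0.64772972 0.12591873 0.0921046 ] [-5.934681   -0.72667789 13.83295124] 13.2 0.08023101703445408
```

View pics/w9.png

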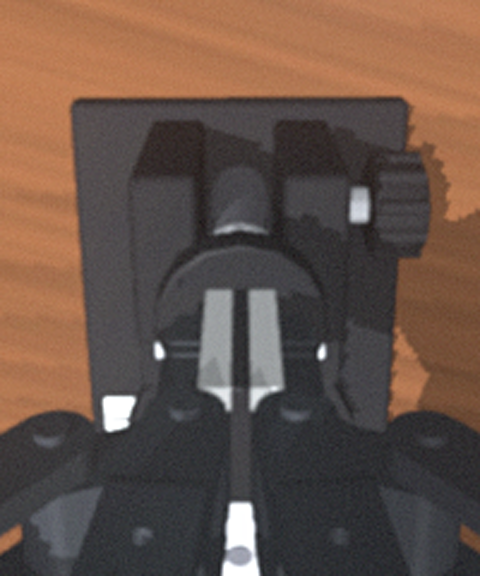

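View pics/s9.png

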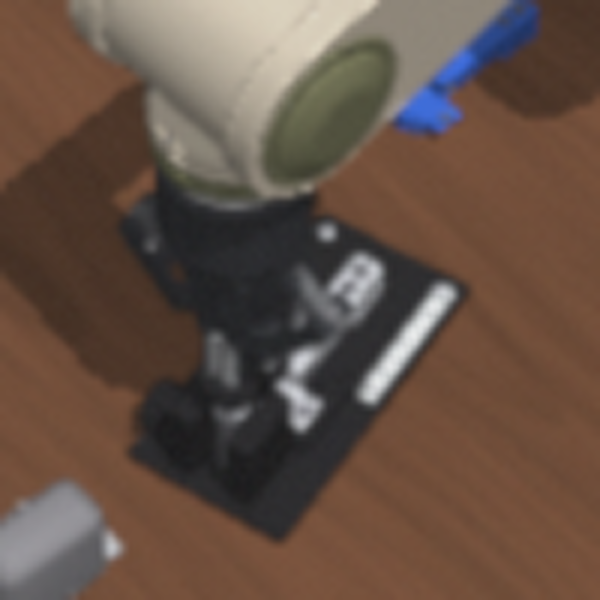

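```bash
python3 -c "
from rig import env
print(env.close_job()); o=env.observe(); print(o['position'],o['ft_force'])"
```

```text
the job is handed in; nothing more can be done
None
the job is handed in; nothing more can be done
```

The long-armed silver hinge is home in the black jig, and I handed the job in at about 13 s with the knob still held down.

- **Placing:** I gripped the hinge by its arm and set it cup down on the bed. I slid it in under the clamp foot until it stopped against the cross stop at about 10 N with no further movement, then let go. The wrist picture after release showed it centred between the rails, arm straight out of the mouth.
- **Pressing:** With the fingers shut I pushed the knob from first contact at 112 mm down to 92.1 mm, about 20 mm of travel. The upward force was 13.8 N, against 14 N expected with the foot clamping a hinge. It held steady over my last 0.2 s of readings.

**Checks that disagreed or were limited:**
- **Jig position:** The top and wrist cameras differed by 3–4 mm across the jig. I lined up hinge and rails within the wrist picture alone.
- **Pushing the knob:** There was a side force of about 5 N.
- **Collar:** In the pictures I could see only its rim, near the top of the housing, so the 20 mm rests on the arm's height reading and the force.
- **Other things:** I saw no contact with anything else, but I did not take a final picture of the whole scene to check.

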